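# Cap and grease the lathe's flange bearing

### The arm

A 6-joint arm with a two-finger parallel gripper is mounted at the origin on the work surface. World frame = base frame: x ahead of the robot, y to its left, z up, the work surface at z = 0. Lengths are in m, angles in rad, forces in N, time in s.
With the tool pointing down it reaches from about 0.4 to 0.825 m from the base axis. Payload 7 kg.
Tool frame: the origin (TCP) lies at the centre of the arm's flange, where the gripper is bolted on; the fingertips stand 178 mm ahead of it and the grasp point (between the pads) lies 159 mm ahead of it; z points along the fingers, y is the direction in which the jaws open and shut (so a half turn about z gives the same grasp; the last joint's range is limited). The gripper opens to 88 mm and grips with 3 to 60 N. Pads are 19 mm wide; open, the fingers measure 130 mm over their backs; the gripper's body (78 mm by 193 mm) begins 47 mm behind the grasp point.
Start: joints at [1.473, 0.359, 0.012, 0, -1.224, -0.288], TCP at [0.254, 0.625, 0.405] pointing down, gripper open.
Joint ranges: [-3.07, 3.07], [-1.43, 2.12], [-1.02, 1.25], [-3.03, 1.67], [-3.05, -0], [-3.03, 3.03]. Speed limits (rad/s): [2.39, 2.39, 3.01, 3.14, 3.14, 3.14].

### API

Orientations are given as [roll, pitch, yaw] about the fixed x, y, z axes, in that order (R = Rz(yaw) Ry(pitch) Rx(roll)).
In Python, from station import * gives the robot as it stands.
- The arm moves only by the tool send_rows, never from a script. Its argument "motion" is a list of rows, each an object with "offset": the shift along the tool's x, y, z in cm, a list of three; "turn": the turn about the tool's z in degrees. In form: [{"offset": [x, y, z], "turn": turn}, ...]. A call has 1 to 8 rows; each row is the pose to reach, as a shift and turn from the pose commanded when the call began, along the tool's axes at that moment; what a row does not reach only later rows make up. A row lasts 1/10 s, in which the tool goes at most 50 mm and 8.59 degrees, less where a joint would pass 70% of its speed; a pose out of reach is approached as far as the arm can. A call with a gripper value outside its range is refused whole. "hand" is the opening, from -1 (shut) to 1 (fully open), set as the call begins (left out, the last holds). The fingers move at their own pace and stop on an object; "squeeze" is the grip in N (left out, the last holds). Time passes only in rows, so rows that repeat a pose let the fingers close. It gives the time, the measured TCP pose, the force and the opening at its end, in the units of the state.
- get_state(): the state, without advancing time (a new reading comes with each control period).
- grab_frame(name): name is "side" or "top"; returns a dict with "frame" (480x640x3 uint8, blue, green, red), "range_z" (480x640 float32, m along the optical axis (not along the pixel's ray), 0 where there is no reading), "vertical_fov" (degrees; the focal length in pixels is half the picture's height over the tangent of half this angle, whatever the lens; pixels are square), "cx", "cy" (the principal point, pixels), "cam_to_world" (4x4, takes a point from camera to world coordinates). Camera axes: x right, y up, looking along -z (the intrinsics and any distortion apply to the point x, -y, -z); pixel columns grow to the right and rows downward; lengths in m; the calibration is good to about 2 mm. A picture is of the moment at which its call begins.
- job_done(): hands the job in, once; it reports no verdict.
The state is a dict: "t": time; "q": joint angles; "qd": joint speeds; "joint_efforts": joint torques, N m; "eef_pos": TCP position; "ee_rot": TCP orientation; "force": force on the tool from outside, world axes, zero at the start; "moment": the same for the moment, N m; "width": finger opening in m.
Only numpy, scipy, OpenCV 4.12 (cv2) and the standard library are available. Lean on these libraries where they do the work, as an engineer would, in place of code of your own. Each camera call takes 0.05 s, during which the arm holds its last target. There are 200 camera calls.

### The job

The pedal lathe's flange bearing lies on its service board ready to be greased. First press the dust cap in the middle of the bearing down until it is fully home, then lift the push grease gun out of its tool block and press its coupler squarely onto the tilted grease nipple until it snaps on. Keep pushing along the nipple so that the gun's spring stroke goes all the way in, and finish holding it like that, gun still in the gripper and pushed in; leave the other things on the bench where they are.

Things in the scene. Friction and masses are not known exactly. Their poses are not given: they have to be found in the camera images.
- cap_top (a point): centre of the top of the dust cap, a shallow domed aluminium cover, rim 62 mm across, flat top about 24 mm across, 8.5 mm from the underside of its rim to the top, in the middle of the grey cast-iron flange bearing. It stands 5 to 8 mm proud at the start. Fully home, its rim lies on the bearing's face and this point is 72.5 mm above the bench. z points up.
- cap (a joint): how far the dust cap has been pressed down, in m: 0 is 8 mm proud, 0.008 is fully home (solid stop). The skirt is a friction fit: it takes about 8 N straight down to move and stays where it is left.
- bearing: the grey cast-iron flange bearing, 117 mm square flange, round middle 86 to 104 mm wide, bolted on a pine board 190 x 150 x 22 mm that is fixed to the bench; its top face is 64 mm above the bench. Origin on the bench under the cap's centre; z up; the grease nipple is on its -x side. Its place and yaw vary.
- nipple_head (a point): centre of the flat face of the button-head grease nipple, a steel mushroom (head 16 mm wide and 5 mm thick, neck 10 mm) on the bearing's shoulder, 55.5 mm from the cap's axis and 70 mm above the bench. z is the nipple's axis, pointing out of the bearing: it leans 30 degrees from vertical, away from the cap. A hexagon 17 mm wide begins 11 mm below the face.
- tool_block_hole0 (a point): centre of the mouth of the bored hole in the pine tool block, 86 x 86 x 75 mm high, fixed to the bench. The hole is upright, 44 mm wide and 70 mm deep; the gun stands in it, coupler down.
- gun_grip (a point): middle of the push grease gun's ash handle, on the gun's axis; z along the axis to the handle's end. Handle: straight, round, 28 mm wide, from a flat shoulder 20 mm below this point (fingers can bear on it) to its rounded end 28 mm above. Steel barrel 40 to 42 mm wide, from the shoulder to 90 mm below this point. Coupler's mouth 136 mm below. 0.5 kg. Must rise 75 mm to leave the block.
- coupler_seat (a point): the seat inside the coupler at the gun's front end, on the axis, z towards the handle; with the stroke out it is 124 mm below gun_grip. The nipple's flat face comes to rest on it. The flared mouth, 12 mm ahead of the seat, is 30 mm wide outside and 25 mm inside, narrowing to 19 mm. Three spring jaws inside give way at about 6 N (10 N if off-centre) and snap behind the nipple's head.
- pump (a joint): the gun's spring stroke, in m: 0 with the coupler fully out, 0.015 with the coupler pushed all the way towards the barrel (solid stop). The spring begins to give at 9 N and takes 13.5 N at the end of the stroke; it pushes the coupler out again when released.
- ash_handle0_mid (a point): middle of a loose turned ash tool handle, 131 mm long, 29 mm thick, lying on the bench; x along it.
- ash_handle1_mid (a point): middle of a second such ash handle.
- spur_center_mid (a point): middle of a loose steel lathe spur center, 80 mm long, 25 mm thick, lying on the bench; x along it.
- bowl: a loose cracked green glazed bowl, 116 mm across, 50 mm high; origin at the centre of its underside.

How it is judged:
By the outcome, as a careful person would: the job done as asked, in the order asked, and still so for the second after the job is handed in, while the arm keeps its last pose, push and grip.
It also fails if it takes over 59 s, if anything falls off the work surface, if the arm or the gripper's body presses on something with over 40 N, if the wrist force passes 120 N, or if a joint passes its speed limit or range.

## Working session

There is one attempt and no reset: what is moved stays moved. The work goes in short steps, Python scripts to look and compute and a tool call to move; the robot and the scene stay as the last step left them, time stands still between calls to the robot, and variables do not carry over. Pictures are saved under pics/ and viewed, about 8 in all and at most 12, crops included, and the job is handed in when it is done.

Besides the shell and the picture viewer there is one more tool, called as name([rows], argument=value, ...), one row to a line, values as JSON. send_rows: Moves the arm, as the interface text tells. Its arguments: {"type":"object","properties":{"motion":{"type":"array"},"hand":{"type":"number"},"squeeze":{"type":"number"}},"required":["motion"]}

```bash
mkdir -p pics; ls
cat > h.py <<'E'
from station import *
import numpy as np, cv2
def K(f):
    F=240/np.tan(np.radians(f["vertical_fov"])/2); return F,f["cx"],f["cy"]
def world(f,u,v,z=None):
    F,cx,cy=K(f); z=f["range_z"][int(round(v)),int(round(u))] if z is None else z
    p=np.array([(u-cx)/F*z,-(v-cy)/F*z,-z,1]); return (f["cam_to_world"]@p)[:3]
def cloud(f):
    F,cx,cy=K(f); v,u=np.mgrid[:480,:640]; z=f["range_z"]
    P=np.stack([(u-cx)/F*z,-(v-cy)/F*z,-z,np.ones_like(z)],-1)@f["cam_to_world"].T
    P=P[...,:3]; P[z==0]=np.nan; return P
E
python3 - <<'E'
from h import *
s=get_state(); print({k:np.round(v,4) for k,v in s.items()})
for n in("top","side"):
    f=grab_frame(n); np.save(f"{n}0.npy",f,allow_pickle=True)
    cv2.imwrite(f"pics/{n}0.png",f["frame"]); print(n,f.keys(),K(f),np.round(f["cam_to_world"],3).tolist(),(f["range_z"]>0).mean())
E
```

```text
pics
{'t': np.float64(0.0), 'q': array([ 1.4731e+00,  3.5940e-01,  1.1000e-02, -4.0000e-04, -1.2241e+00,
       -2.8810e-01]), 'qd': array([ 0.0003, -0.0011,  0.0009, -0.0006,  0.0002,  0.0013]), 'joint_efforts': array([ 1.90000e-03, -5.82720e+01,  2.93049e+01,  6.99700e+00,
        7.20000e-03, -1.00000e-04]), 'eef_pos': array([0.2539, 0.6252, 0.4037]), 'ee_rot': array([ 3.1399e+00, -2.0000e-04, -3.8590e-01]), 'force': array([-0.8816,  0.9768, -0.6497]), 'moment': array([ 0.0216, -0.0004, -0.041 ]), 'width': np.float64(0.0879)}
top dict_keys(['frame', 'range_z', 'vertical_fov', 'cx', 'cy', 'cam_to_world']) (np.float64(585.7997232964743), 311.3855785124331, 246.57614729131205) [[0.024, 0.973, -0.231, 0.356], [-1.0, 0.025, -0.002, -0.004], [0.003, 0.231, 0.973, 1.125], [0.0, 0.0, 0.0, 1.0]] 0.9960709635416667
side dict_keys(['frame', 'range_z', 'vertical_fov', 'cx', 'cy', 'cam_to_world']) (np.float64(582.1672622994961), 317.44594502081407, 227.1569005372245) [[0.812, 0.446, -0.377, 0.276], [-0.584, 0.604, -0.543, -0.423], [-0.014, 0.661, 0.75, 0.729], [0.0, 0.0, 0.0, 1.0]] 0.996220703125
```

View pics/top0.png

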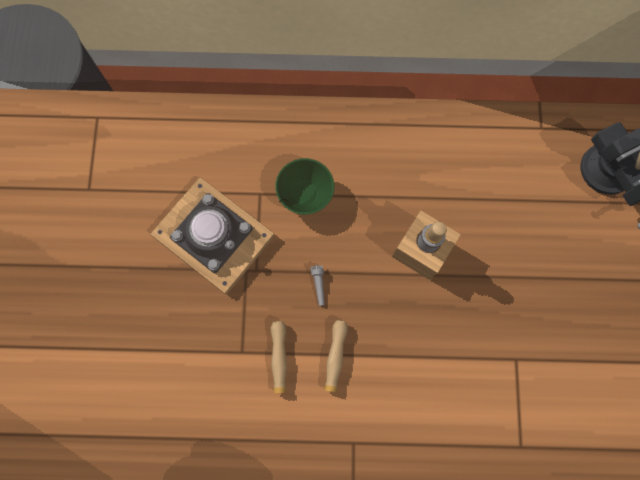

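View pics/side0.png

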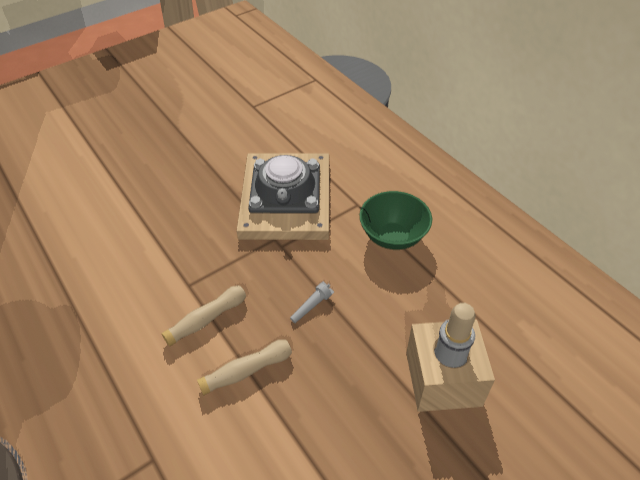

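The top view shows the bearing with its cap at (209,229), the nipple at (230,244) and the gun's handle at (436,230) in its block. In the side view the cap is at (285,168), the nipple at (283,195) and the handle end at (462,311).

Run:
```python
from h import *
fs={n:np.load(n+"0.npy",allow_pickle=True).item() for n in("top","side")}
for n,pts in dict(top=dict(cap=(209,227),nip=(230,244),hend=(438,230),bowl=(305,187),block=(410,240)),side=dict(cap=(285,165),nip=(283,192),hend=(462,310),bowl=(396,220),block=(430,350))).items():
    for k,p in pts.items(): print(n,k,np.round(world(fs[n],*p),4))
    f=fs[n]; u0,v0,w=(150,170,150) if n=="top" else (230,140,110)
    im=f["frame"]; c=cv2.resize(im[v0:v0+w,u0:u0+w],(560,560),interpolation=cv2.INTER_CUBIC); 
    u1,v1=(390,200) if n=="top" else (400,290)
    d=cv2.resize(im[v1:v1+130,u1:u1+100],(0,0),fx=2.2,fy=4.3*0+2.2,interpolation=cv2.INTER_CUBIC)
    o=np.zeros((560,785,3),np.uint8); o[:,:560]=c; o[:d.shape[0],565:565+d.shape[1]]=d; cv2.imwrite(f"pics/{n}c.png",o)
    P=cloud(f)
    # cap: bearing region pts with z>.072
    c=world(f,*dict(top=(209,227),side=(285,165))[n])
    m=(np.hypot(P[...,0]-c[0],P[...,1]-c[1])<.045)
    q=P[m]; q=q[q[:,2]>q[:,2].max()-.003]; print("captop",len(q),q.min(0),q.max(0),(q.min(0)+q.max(0))/2,np.median(q,0))
    g=world(f,*dict(top=(438,230),side=(462,310))[n])
    m=(np.hypot(P[...,0]-g[0],P[...,1]-g[1])<.06)
    q=P[m]
    for z in np.arange(.06,.19,.01):
        a=q[abs(q[:,2]-z)<.005]
        if len(a): print("gun z",round(z,3),len(a),np.round((a.min(0)+a.max(0))[:2]/2,4),np.round(np.ptp(a,axis=0)[:2],4))
    print("gunmax",q[np.argmax(q[:,2])])
```

```text
top cap [0.6367 0.1889 0.0779]
top nip [ 0.3557 -0.0038  1.1246]
top hend [ 0.617  -0.2149  0.1682]
top bowl [0.7445 0.0146 0.0049]
top block [ 0.6219 -0.1831  0.0757]
captop 49 [0.62002165 0.17326326 0.08017338] [0.65685911 0.21252844 0.083129  ] [0.63844038 0.19289585 0.08165119] [0.63586859 0.19059188 0.08072063]
gun z 0.06 97 [ 0.6009 -0.1986] [0.0768 0.0793]
gun z 0.07 992 [ 0.6193 -0.2161] [0.1126 0.1122]
gun z 0.08 544 [ 0.6201 -0.2155] [0.1111 0.1129]
gun z 0.09 35 [ 0.6151 -0.2129] [0.0269 0.0316]
gun z 0.1 34 [ 0.6152 -0.2113] [0.0273 0.0271]
gun z 0.11 21 [ 0.6204 -0.2133] [0.0398 0.0343]
gun z 0.12 197 [ 0.6212 -0.2176] [0.0408 0.0417]
gun z 0.13 31 [ 0.6203 -0.2156] [0.0272 0.0256]
gun z 0.14 30 [ 0.6172 -0.2163] [0.0191 0.0248]
gun z 0.15 32 [ 0.6168 -0.2133] [0.0177 0.0194]
gun z 0.16 97 [ 0.6207 -0.2173] [0.0258 0.0267]
gun z 0.17 104 [ 0.6211 -0.2165] [0.021  0.0221]
gunmax [ 0.62659441 -0.21608031  0.171767  ]
side cap [0.6397 0.1908 0.0786]
side nip [0.6065 0.1475 0.0705]
side hend [ 0.6166 -0.2164  0.1689]
side bowl [0.7518 0.0334 0.0099]
side block [ 0.5994 -0.2002  0.0733]
captop 149 [0.61417472 0.16928806 0.07763164] [0.65720215 0.21284714 0.0806255 ] [0.63568843 0.1910676  0.07912857] [0.63596297 0.18996647 0.07843939]
gun z 0.06 346 [ 0.5987 -0.217 ] [0.0779 0.1155]
gun z 0.07 2273 [ 0.6175 -0.2173] [0.1144 0.1151]
gun z 0.08 948 [ 0.618  -0.2174] [0.1141 0.1136]
gun z 0.09 140 [ 0.6125 -0.2203] [0.0267 0.0352]
gun z 0.1 138 [ 0.6124 -0.2202] [0.0286 0.035 ]
gun z 0.11 108 [ 0.6124 -0.2225] [0.0291 0.0336]
gun z 0.12 456 [ 0.6184 -0.2178] [0.0406 0.042 ]
gun z 0.13 116 [ 0.6155 -0.2192] [0.0205 0.0258]
gun z 0.14 118 [ 0.6146 -0.2191] [0.0194 0.0257]
gun z 0.15 114 [ 0.6146 -0.2192] [0.0189 0.0248]
gun z 0.16 209 [ 0.6177 -0.218 ] [0.0262 0.027 ]
gun z 0.17 243 [ 0.6188 -0.218 ] [0.0223 0.023 ]
gunmax [ 0.62142456 -0.21602016  0.1701438 ]
```

View pics/topc.png

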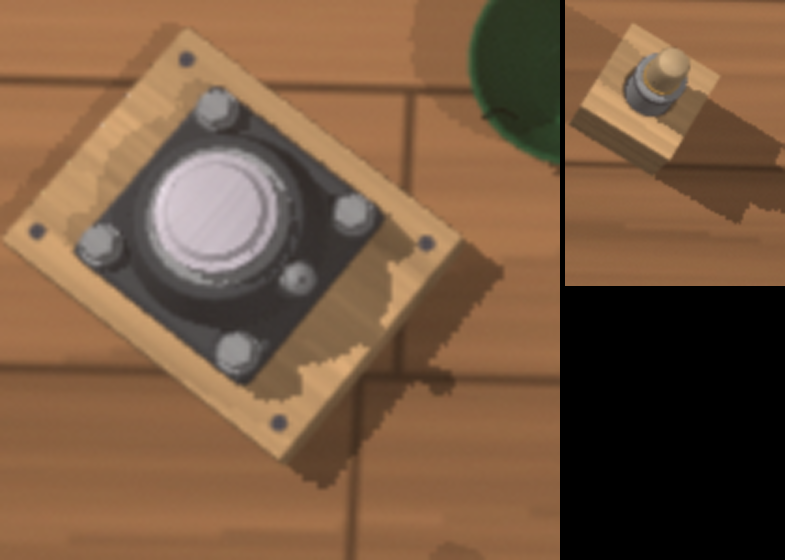

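View pics/sidec.png

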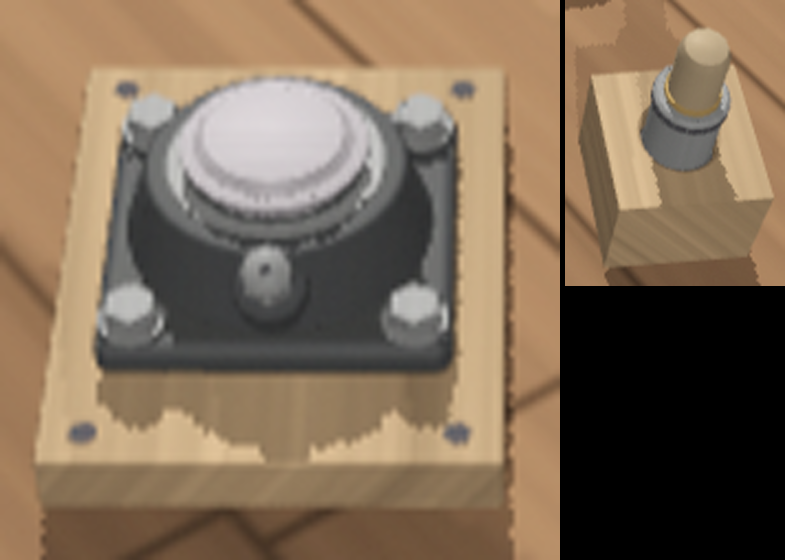

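The crops show the nipple's dot at top (298,278) and side (265,268) in crop pixels. The board's four screws are clear in both views. I'll triangulate the nipple and get the bearing's yaw from the screws.

```bash
cat >> h.py <<'E'
def ray(f,u,v):
    o=f["cam_to_world"][:3,3]; d=world(f,u,v,1.)-o; return o,d/np.linalg.norm(d)
def tri(rs):
    A=sum(np.eye(3)-np.outer(d,d) for o,d in rs); b=sum((np.eye(3)-np.outer(d,d))@o for o,d in rs)
    p=np.linalg.solve(A,b); return p,[round(1e3*np.linalg.norm((np.eye(3)-np.outer(d,d))@(p-o)),2) for o,d in rs]
def onz(f,u,v,z):
    o,d=ray(f,u,v); return o+d*(z-o[2])/d[2]
E
python3 - <<'E'
from h import *
T,S=[np.load(n+"0.npy",allow_pickle=True).item() for n in("top","side")]
ct=lambda p:(150-.5+(p[0]+.5)*150/560+.0,170-.5+(p[1]+.5)*150/560)
cs=lambda p:(230-.5+(p[0]+.5)*110/560,140-.5+(p[1]+.5)*110/560)
print("nip",tri([ray(T,*ct((298,278))),ray(S,*cs((265,268)))]))
st=[(187,60),(426,243),(279,423),(37,231)]; ss=[(463,89),(457,433),(82,433),(127,89)]
P=[]
for a,b in zip(st,ss):
    r=tri([ray(T,*ct(a)),ray(S,*cs(b))]); P.append(r[0]); print(np.round(r[0],4),r[1])
P=np.array(P)
print("centre",P.mean(0))
x=(P[0]-P[1]+P[3]-P[2]); print("bearing x yaw",np.degrees(np.arctan2(x[1],x[0])))
y=(P[3]-P[0]+P[2]-P[1]); print("bearing y yaw-90",np.degrees(np.arctan2(y[1],y[0]))-90)
# cap outline: top cap ellipse of flat top; top crop (214,211), side crop (268,139)
print("cap",tri([ray(T,*ct((213,211))),ray(S,*cs((268,138)))]))
# gun handle end from depth cloud / block corners
for n,f in(("t",T),("s",S)):
    Q=cloud(f); m=(np.hypot(Q[...,0]-.62,Q[...,1]+.217)<.07)&(abs(Q[...,2]-.075)<.004)
    r=cv2.minAreaRect((Q[m][:,:2]*1e3).astype(np.float32)); print("block",r)
E
```

```text
nip (array([0.60690842, 0.15101652, 0.06727598]), [np.float64(0.8), np.float64(0.8)])
[0.7353 0.2232 0.0221] [np.float64(0.59), np.float64(0.59)]
[0.6383 0.0922 0.0213] [np.float64(0.78), np.float64(0.78)]
[0.5414 0.163  0.0221] [np.float64(0.82), np.float64(0.82)]
[0.6394 0.2949 0.0219] [np.float64(0.81), np.float64(0.81)]
centre [0.63860997 0.19332215 0.02184705]
bearing x yaw 53.42801732143135
bearing y yaw-90 53.540726520272784
cap (array([0.63792971, 0.19449281, 0.07371416]), [np.float64(1.46), np.float64(1.46)])
block ((621.5764770507812, -217.61529541015625), (86.07463836669922, 87.10414123535156), 58.70072555541992)
block ((619.486083984375, -217.8898468017578), (88.14370727539062, 87.31695556640625), 58.456905364990234)
```

```bash
cat >> h.py <<'E'
from scipy.spatial.transform import Rotation as Ro
def go(p,yaw=None,ref=None):
    s=get_state(); R=Ro.from_euler("xyz",s["ee_rot"]); e=np.array(s["eef_pos"])
    print("t",round(s["t"],2),"pos",np.round(e,4),"rot",np.round(s["ee_rot"],4),"F",np.round(s["force"],1),"w",round(s["width"],4))
    o=R.inv().apply(np.array(p)-e)*100; y=0 if yaw is None else -((yaw-np.degrees(s["ee_rot"][2])+180)%360-180)
    print("offset cm",np.round(o,2),"turn",round(y,2))
E
python3 -c "
from h import *
go((.639,.193,.33),-126.5)"
```

```text
t 0.1 pos [0.254  0.6252 0.4038] rot [ 3.1401e+00 -2.0000e-04 -3.8600e-01] F [ 0.   0.1 -0.5] w 0.0871
offset cm [51.94 25.54  7.43] turn 104.39
```

send_rows([
  {"offset": [4.2, 2.1, 0.3], "turn": 8},
  {"offset": [8.4, 4.2, 0.8], "turn": 16},
  {"offset": [12.6, 6.3, 1.3], "turn": 24},
  {"offset": [16.8, 8.4, 1.8], "turn": 32},
  {"offset": [21, 10.5, 2.3], "turn": 40},
  {"offset": [25.2, 12.6, 2.8], "turn": 48},
  {"offset": [29.4, 14.7, 3.3], "turn": 56},
  {"offset": [33.6, 16.8, 3.8], "turn": 64},
], hand=-1, squeeze=20)

```text
t: 0.9
eef_pos: [0.5029, 0.3416, 0.3663]
ee_rot: [3.141, -0.0, -1.508]
force: [0.2, 0.6, 0.4]
width: 0.0292
```

```bash
python3 -c "
from h import *
go((.639,.193,.30),-126.5)"
```

```text
t 0.9 pos [0.5029 0.3416 0.3663] rot [ 3.1413e+00 -2.0000e-04 -1.5083e+00] F [0.2 0.6 0.4] w 0.0292
offset cm [ 15.68 -12.65   6.63] turn 40.08
```

send_rows([
  {"offset": [3.1, -2.5, 1.2], "turn": 8},
  {"offset": [6.3, -5.1, 2.4], "turn": 16},
  {"offset": [9.4, -7.6, 3.6], "turn": 24},
  {"offset": [12.5, -10.1, 4.8], "turn": 32},
  {"offset": [15.7, -12.65, 6], "turn": 40.1},
  {"offset": [15.7, -12.65, 6.6], "turn": 40.1},
  {"offset": [15.7, -12.65, 6.6], "turn": 40.1},
])

```text
t: 1.6
eef_pos: [0.6391, 0.1939, 0.2986]
ee_rot: [3.14, -0.003, -2.204]
force: [-0.6, -1.0, -0.4]
width: 0.0002
```

Run:
```python
from h import *
go((.639,.193,.2575),-126.5)
o=np.zeros((480,800,3),np.uint8)
for i,(n,u,v) in enumerate((("top",140,150),("side",220,110))):
    f=grab_frame(n); o[:400,i*400:i*400+400]=cv2.resize(f["frame"][v:v+130,u:u+130],(400,400),interpolation=cv2.INTER_CUBIC)
cv2.imwrite("pics/pre.png",o)
```

```text
t 1.6 pos [0.6391 0.1939 0.2986] rot [ 3.1401e+00 -2.9000e-03 -2.2044e+00] F [-0.6 -1.  -0.4] w 0.0002
offset cm [ 0.07 -0.06  4.11] turn 0.19
```

View pics/pre.png

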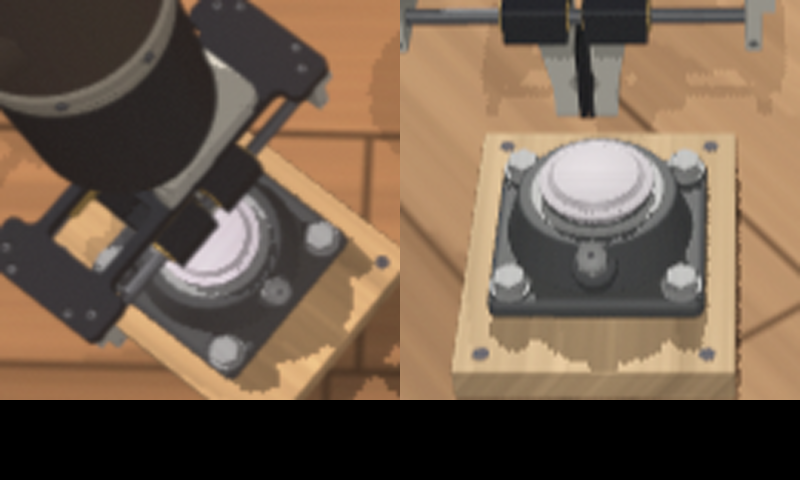

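The fingertips are at about crop (587,115) in the side half, just above the cap, which is centred at (597,175). I'll check that against the projected tool point.

```bash
cat >> h.py <<'E'
def proj(f,p):
    F,cx,cy=K(f); q=np.linalg.inv(f["cam_to_world"])@np.append(p,1); return np.array([cx+F*q[0]/-q[2],cy-F*q[1]/-q[2]])
E
python3 - <<'E'
from h import *
S=np.load("side0.npy",allow_pickle=True).item();T=np.load("top0.npy",allow_pickle=True).item()
s=get_state(); R=Ro.from_euler("xyz",s["ee_rot"]); tip=s["eef_pos"]+R.apply([0,0,.178])
print("tip",tip,(proj(S,tip)-[220,110])*400/130+400*np.array([1,0]))
for c in ((.639,.193),(.637,.190),(.641,.197)):
  d=np.array([-.595,-.804]); n=np.append(np.array(c)+.0555*d,.07)
  print(c,"cap side",(proj(S,(*c,.079))-[220,110])*400/130+[400,0],"nip side",(proj(S,n)-[220,110])*400/130+[400,0],"cap top",(proj(T,(*c,.079))-[150,170])*560/150,"nip top",(proj(T,n)-[150,170])*560/150)
E
```

```text
tip [0.63861751 0.19548519 0.1225518 ] [588.60201754 102.30309346]
(0.639, 0.193) cap side [596.71074007 167.01349126] nip side [592.14391683 252.50638051] cap top [211.87160859 207.5413389 ] nip top [300.52739776 278.80552111]
(0.637, 0.19) cap side [596.69080323 171.5884374 ] nip side [592.11159237 257.44894109] cap top [217.66134526 211.58534526] nip top [306.35002341 282.87654117]
(0.641, 0.197) cap side [595.7026805  161.44953298] nip side [591.11782085 246.49532497] cap top [204.07026366 203.45142539] nip top [292.6949065  274.68851139]
```

send_rows([
  {"offset": [0.35, -0.15, 1.5], "turn": 0},
  {"offset": [0.35, -0.15, 3], "turn": 0},
  {"offset": [0.35, -0.15, 3.8], "turn": 0},
  {"offset": [0.35, -0.15, 4.2], "turn": 0},
  {"offset": [0.35, -0.15, 4.4], "turn": 0},
  {"offset": [0.35, -0.15, 4.4], "turn": 0},
])

```text
t: 2.3
eef_pos: [0.6381, 0.1919, 0.257]
ee_rot: [-3.141, 0.0, -2.202]
force: [0.5, -0.2, 0.4]
width: 0.0007
```

send_rows([
  {"offset": [0, 0, 0.1], "turn": 0},
  {"offset": [0, 0, 0.2], "turn": 0},
  {"offset": [0, 0, 0.3], "turn": 0},
  {"offset": [0, 0, 0.4], "turn": 0},
  {"offset": [0, 0, 0.4], "turn": 0},
])

```text
t: 2.8
eef_pos: [0.6383, 0.1918, 0.2539]
ee_rot: [-3.141, 0.001, -2.202]
force: [-2.5, 0.7, 6.6]
width: 0.0001
```

send_rows([
  {"offset": [0, 0, 0.1], "turn": 0},
  {"offset": [0, 0, 0.2], "turn": 0},
  {"offset": [0, 0, 0.3], "turn": 0},
  {"offset": [0, 0, 0.35], "turn": 0},
  {"offset": [0, 0, 0.35], "turn": 0},
])

```text
t: 3.3
eef_pos: [0.6383, 0.1918, 0.2509]
ee_rot: [-3.141, 0.002, -2.202]
force: [-4.1, 0.6, 9.0]
width: 0.0001
```

send_rows([
  {"offset": [0, 0, 0.1], "turn": 0},
  {"offset": [0, 0, 0.2], "turn": 0},
  {"offset": [0, 0, 0.25], "turn": 0},
  {"offset": [0, 0, 0.25], "turn": 0},
])

```text
t: 3.7
eef_pos: [0.6382, 0.1918, 0.2507]
ee_rot: [-3.14, 0.002, -2.202]
force: [-11.0, 0.5, 24.8]
width: 0.0008
```

send_rows([
  {"offset": [0, 0, -2], "turn": 0},
  {"offset": [0, 0, -5], "turn": 0},
  {"offset": [0, 0, -9], "turn": 0},
  {"offset": [0, 0, -13], "turn": 0},
  {"offset": [0, 0, -15], "turn": 0},
  {"offset": [0, 0, -15], "turn": 0},
  {"offset": [0, 0, -15], "turn": 0},
], hand=1)

```text
t: 4.4
eef_pos: [0.638, 0.1914, 0.3971]
ee_rot: [-3.141, 0.001, -2.203]
force: [-0.6, -0.3, -0.9]
width: 0.051
```

Run:
```python
from h import *
go((.6195,-.217,.40),-126.5)
for n,c in(("side",(285,165)),("top",(209,227))):
    f=grab_frame(n); np.save(n+"1.npy",f,allow_pickle=True); P=cloud(f); m=np.hypot(P[...,0]-.638,P[...,1]-.1915)<.012; q=P[m]; q=q[q[:,2]<.1]
    print(n,len(q),np.median(q[:,2]) if len(q) else 0)
    f=np.load(n+"0.npy",allow_pickle=True).item(); P=cloud(f); m=np.hypot(P[...,0]-.638,P[...,1]-.1915)<.012; q=P[m]; print("before",len(q),np.median(q[:,2]))
```

```text
t 4.4 pos [0.638  0.1914 0.3971] rot [-3.1415e+00  1.3000e-03 -2.2029e+00] F [-0.6 -0.3 -0.9] w 0.051
offset cm [ 34.04 -22.64  -0.33] turn 0.28
side 115 0.07174454566035904
before 113 0.07749481764932087
top 123 0.07198053034104013
before 123 0.07826386603862101
```

The cap dropped 6 mm in both views, to 72 mm, and it took 25 N without moving further, so it is home. Next, the gun.

send_rows([
  {"offset": [4, -2.66, 0], "turn": 0},
  {"offset": [8, -5.32, 0], "turn": 0},
  {"offset": [12, -7.98, 0], "turn": 0},
  {"offset": [16, -10.64, 0], "turn": 0},
  {"offset": [20, -13.3, 0], "turn": 0},
  {"offset": [24, -15.96, 0], "turn": 0},
  {"offset": [28, -18.6, 0], "turn": 0},
  {"offset": [31, -20.6, 0], "turn": 0},
], hand=1)

```text
t: 5.3
eef_pos: [0.6206, -0.1829, 0.3952]
ee_rot: [3.14, -0.001, -2.204]
force: [0.5, 0.8, -0.1]
width: 0.0878
```

send_rows([
  {"offset": [1.5, -1, 0], "turn": 0},
  {"offset": [3, -2, 0], "turn": 0.2},
  {"offset": [3, -2, 0], "turn": 0.2},
  {"offset": [3, -2, 0], "turn": 0.2},
])

```text
t: 5.7
eef_pos: [0.6197, -0.2161, 0.3961]
ee_rot: [3.141, -0.0, -2.206]
force: [-0.5, 1.4, -0.2]
width: 0.0872
```

Run:
```python
from h import *
go((.6195,-.217,.306),-126.5)
o=np.zeros((400,800,3),np.uint8)
for i,(n,u,v) in enumerate((("top",370,170),("side",390,230))):
    f=grab_frame(n); o[:400,i*400:i*400+400]=cv2.resize(f["frame"][v:v+160,u:u+160],(400,400),interpolation=cv2.INTER_CUBIC)
    print(n,(proj(f,get_state()["eef_pos"]-np.array([0,0,.178]))-[u,v])*2.5)
cv2.imwrite("pics/gun.png",o)
```

```text
t 5.7 pos [ 0.6197 -0.2161  0.3961] rot [ 3.1407e+00 -3.0000e-04 -2.2064e+00] F [-0.5  1.4 -0.2] w 0.0872
offset cm [ 0.09 -0.04  9.01] turn 0.08
top [187.58613844 125.67598196]
side [203.52471436 130.52785185]
```

View pics/gun.png

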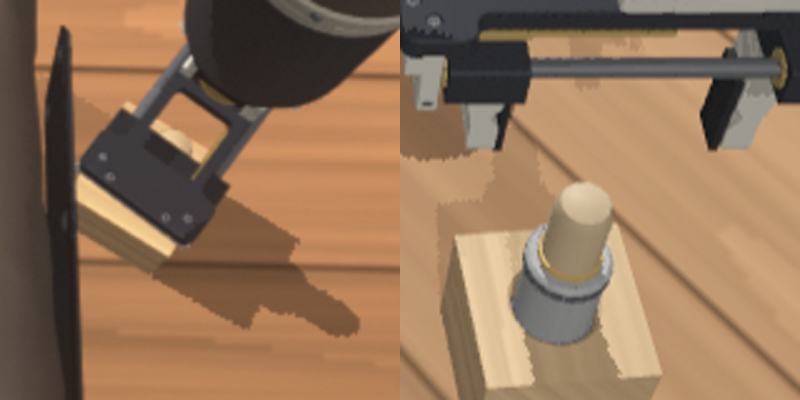

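The open fingers straddle the handle, with the tips at about (490,145) and (715,145) and the handle end at (585,203). I'll descend and grip.

send_rows([
  {"offset": [0.1, 0, 3], "turn": 0},
  {"offset": [0.1, 0, 6], "turn": 0},
  {"offset": [0.1, 0, 8], "turn": 0},
  {"offset": [0.1, 0, 9], "turn": 0},
  {"offset": [0.1, 0, 9], "turn": 0},
  {"offset": [0.1, 0, 9], "turn": 0},
])

```text
t: 6.4
eef_pos: [0.6196, -0.2167, 0.3077]
ee_rot: [-3.14, 0.0, -2.205]
force: [0.2, 0.2, 1.0]
width: 0.0876
```

send_rows([
  {"offset": [0, 0, 0], "turn": 0},
  {"offset": [0, 0, 0], "turn": 0},
  {"offset": [0, 0, 0], "turn": 0},
  {"offset": [0, 0, 0], "turn": 0},
  {"offset": [0, 0, 0], "turn": 0},
  {"offset": [0, 0, 0], "turn": 0},
  {"offset": [0, 0, 0], "turn": 0},
  {"offset": [0, 0, 0], "turn": 0},
], hand=-1, squeeze=20)

```text
t: 7.2
eef_pos: [0.6191, -0.2172, 0.3066]
ee_rot: [-3.142, 0.0, -2.206]
force: [-0.0, -0.3, -0.1]
width: 0.0293
```

send_rows([
  {"offset": [0, 0, -0.5], "turn": 0},
  {"offset": [0, 0, -1.5], "turn": 0},
  {"offset": [0, 0, -2.5], "turn": 0},
  {"offset": [0, 0, -3.5], "turn": 0},
  {"offset": [0, 0, -4], "turn": 0},
  {"offset": [0, 0, -4], "turn": 0},
])

```text
t: 7.8
eef_pos: [0.6191, -0.2171, 0.348]
ee_rot: [-3.14, 0.001, -2.206]
force: [-0.2, 0.3, -3.1]
width: 0.0275
```

send_rows([
  {"offset": [0, 0, 0], "turn": 0},
  {"offset": [0.7, 0, 0], "turn": 0},
  {"offset": [1.5, 0, 0], "turn": 0},
  {"offset": [2.3, 0, 0], "turn": 0},
  {"offset": [3.1, 0, 0], "turn": 0},
  {"offset": [3.9, 0, 0], "turn": 0},
  {"offset": [4.5, 0, 0], "turn": 0},
  {"offset": [4.5, 0, 0], "turn": 0},
], squeeze=10)

```text
t: 8.6
eef_pos: [0.5918, -0.2541, 0.3467]
ee_rot: [3.142, -0.0, -2.207]
force: [0.6, 0.6, -6.6]
width: 0.0277
```

Run:
```python
from h import *
go((.6191,-.2171,.348),-126.5)
o=np.zeros((400,800,3),np.uint8)
for i,(n,u,v) in enumerate((("top",370,170),("side",370,230))):
    f=grab_frame(n); np.save(n+"2.npy",f,allow_pickle=True); o[:400,i*400:i*400+400]=cv2.resize(f["frame"][v:v+160,u:u+160],(400,400),interpolation=cv2.INTER_CUBIC)
cv2.imwrite("pics/tilt.png",o)
```

```text
t 8.6 pos [ 0.5918 -0.2541  0.3467] rot [ 3.1416 -0.     -2.2071] F [ 0.6  0.6 -6.6] w 0.0277
offset cm [-4.6   0.01 -0.13] turn 0.04
```

View pics/tilt.png

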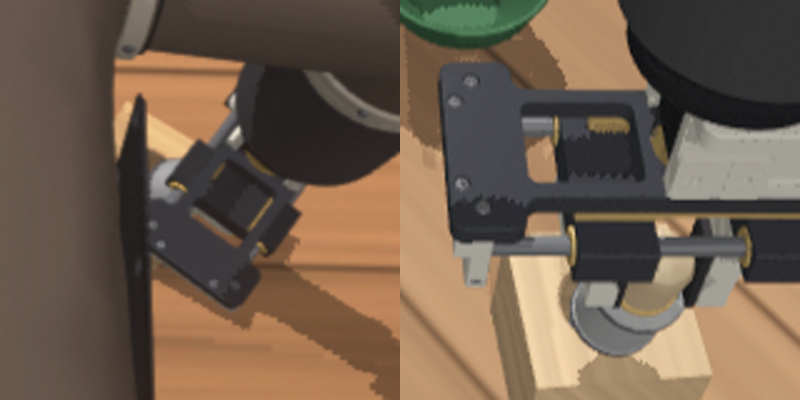

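The side view shows the barrel at (625,310) swinging under the fingers, so the gun is pivoting in the grip with little force. I'll continue the swing, clamp hard and lift out to measure.

send_rows([
  {"offset": [0.7, 0, 0], "turn": 0},
  {"offset": [1.4, 0, 0], "turn": 0},
  {"offset": [2.1, 0, 0], "turn": 0},
  {"offset": [2.5, 0, 0], "turn": 0},
  {"offset": [2.5, 0, 0], "turn": 0},
  {"offset": [2.5, 0, 0], "turn": 0},
])

```text
t: 9.3
eef_pos: [0.5774, -0.2737, 0.3469]
ee_rot: [-3.141, -0.0, -2.206]
force: [1.1, 0.2, -4.3]
width: 0.0274
```

send_rows([
  {"offset": [0, 0, 0], "turn": 0},
  {"offset": [0, 0, 0], "turn": 0},
  {"offset": [0, 0, 0], "turn": 0},
  {"offset": [0, 0, -1], "turn": 0},
  {"offset": [0, 0, -3], "turn": 0},
  {"offset": [0, 0, -6], "turn": 0},
  {"offset": [0, 0, -8], "turn": 0},
  {"offset": [0, 0, -8], "turn": 0},
], squeeze=55)

```text
t: 10.1
eef_pos: [0.5779, -0.2739, 0.4309]
ee_rot: [-3.136, 0.002, -2.206]
force: [0.5, -0.3, -3.6]
width: 0.0268
```

Run:
```python
from h import *
go((.6191,-.2171,.348),-126.5)
s=get_state(); o=np.zeros((400,800,3),np.uint8)
g=s["eef_pos"]-np.array([0,0,.159]); d=np.array([-.595,-.804,0])
for i,n in enumerate(("top","side")):
    f=grab_frame(n); np.save(n+"3.npy",f,allow_pickle=True); P=cloud(f)
    c=proj(f,g-.05*np.array([0,0,1])-d*.03); u,v=np.clip((c-80).astype(int),0,[480,320]); print(n,u,v)
    o[:400,i*400:i*400+400]=cv2.resize(f["frame"][v:v+160,u:u+160],(400,400),interpolation=cv2.INTER_CUBIC)
cv2.imwrite("pics/lift.png",o)
```

```text
t 10.1 pos [ 0.5779 -0.2739  0.4309] rot [-3.1357e+00  1.6000e-03 -2.2058e+00] F [ 0.5 -0.3 -3.6] w 0.0268
offset cm [-7.   0.1  8.3] turn 0.12
top 387 154
side 399 233
```

View pics/lift.png

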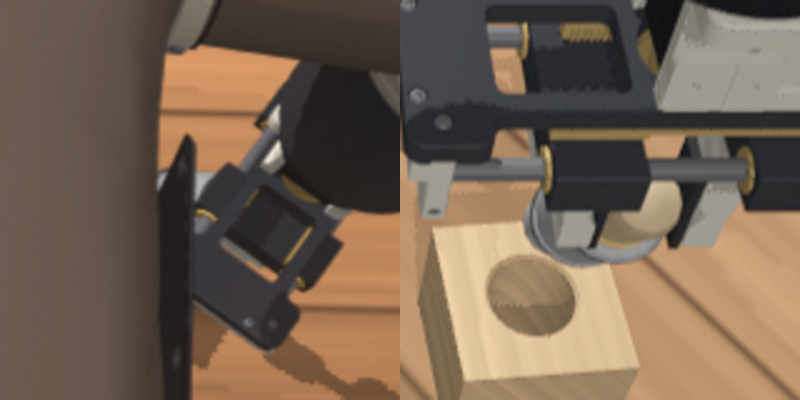

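The gun is out and tilted, but the gripper hides the lean. I'll move to open space, turned about 90 degrees so the side camera sees the gun in profile.

send_rows([
  {"offset": [-2.3, 2.6, 0], "turn": -8},
  {"offset": [-4.6, 5.2, 0], "turn": -16},
  {"offset": [-7, 7.9, 0], "turn": -24},
  {"offset": [-9.3, 10.5, 0], "turn": -32},
  {"offset": [-11.6, 13.1, 0], "turn": -40},
  {"offset": [-14, 15.8, 0], "turn": -48},
  {"offset": [-16.3, 18.4, 0], "turn": -56},
  {"offset": [-18.6, 21, 0], "turn": -64},
])

```text
t: 11.0
eef_pos: [0.5178, 0.0021, 0.425]
ee_rot: [3.139, 0.001, -1.084]
force: [1.6, -0.8, -5.1]
width: 0.0269
```

send_rows([
  {"offset": [0, 0, 0], "turn": -8},
  {"offset": [0, 0, 0], "turn": -16},
  {"offset": [0, 0, 0], "turn": -24},
  {"offset": [0, 0, 0], "turn": -27},
  {"offset": [0, 0, 0], "turn": -27},
  {"offset": [0, 0, 0], "turn": -27},
])

```text
t: 11.6
eef_pos: [0.5186, 0.0008, 0.4256]
ee_rot: [3.14, 0.001, -0.62]
force: [-0.2, 0.1, -5.2]
width: 0.027
```

Run:
```python
from h import *
go((.6191,-.2171,.348),-35.7)
s=get_state(); o=np.zeros((400,800,3),np.uint8)
R=Ro.from_euler("xyz",s["ee_rot"]); g=s["eef_pos"]+R.apply([0,0,.159]); 
for i,n in enumerate(("top","side")):
    f=grab_frame(n); np.save(n+"4.npy",f,allow_pickle=True)
    c=proj(f,g+R.apply([-.03,0,.05])); u,v=np.clip((c-80).astype(int),0,[480,320]); print(n,u,v,(proj(f,g)-[u,v])*2.5)
    o[:400,i*400:i*400+400]=cv2.resize(f["frame"][v:v+160,u:u+160],(400,400),interpolation=cv2.INTER_CUBIC)
    for t in(25,30,35):
        t=np.radians(t); print([np.round((proj(f,g+R.apply([-l*np.sin(t),0,l*np.cos(t)]))-[u,v])*2.5) for l in(0,.14)])
cv2.imwrite("pics/prof.png",o)
```

```text
t 11.6 pos [0.5186 0.0008 0.4256] rot [ 3.1402e+00  1.2000e-03 -6.1990e-01] F [-0.2  0.1 -5.2] w 0.027
offset cm [20.85 11.88  7.75] turn 0.18
top 217 214 [229.9902424  148.53240431]
[array([230., 149.]), array([177., 253.])]
[array([230., 149.]), array([167., 265.])]
[array([230., 149.]), array([157., 277.])]
side 177 127 [255.90799454 124.52419514]
[array([256., 125.]), array([158., 302.])]
[array([256., 125.]), array([136., 295.])]
[array([256., 125.]), array([115., 287.])]
```

View pics/prof.png

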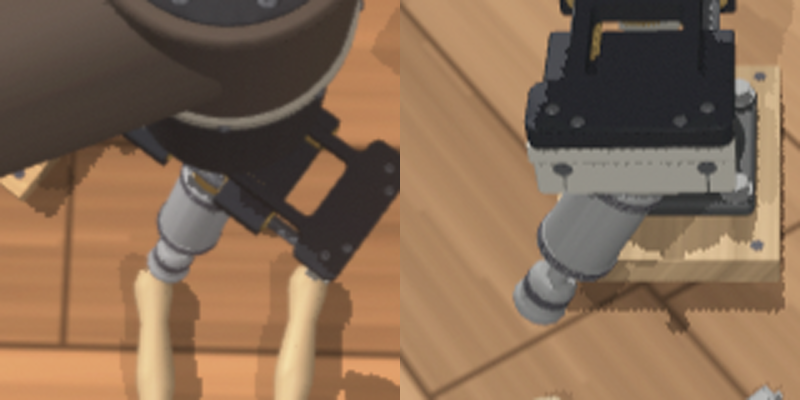

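The profile is clear: in the side half the barrel runs from (620,200) to (570,270) and the coupler ends at (540,315). I'll fit the axis to the depth points.

```bash
cat >> h.py <<'E'
from scipy.optimize import least_squares
def gunfit(fs,t0=30,lo=.03,hi=.085):
    s=get_state(); R=Ro.from_euler("xyz",s["ee_rot"]); g=s["eef_pos"]+R.apply([0,0,.159])
    t=np.radians(t0); a=np.array([-np.sin(t),0,np.cos(t)])
    for n,f in fs.items():
        Q=R.inv().apply((cloud(f).reshape(-1,3)-g)); Q=Q[~np.isnan(Q).any(1)]
        l=Q@a; r=np.linalg.norm(Q-np.outer(l,a),axis=1); B=Q[(l>lo)&(l<hi)&(r<.027)]
        def res(p):
            d=np.array([-np.sin(p[0]),p[1],np.cos(p[0])]); d/=np.linalg.norm(d); w=B-np.array([p[2],p[3],0]); w=w-np.outer(w@d,d); return np.linalg.norm(w,axis=1)-.0203
        p=least_squares(res,[t,0,0,0],loss="soft_l1",f_scale=.001).x
        d=np.array([-np.sin(p[0]),p[1],np.cos(p[0])]); d/=np.linalg.norm(d); o=np.array([p[2],p[3],0]); w=Q-o; l=w@d; r=np.linalg.norm(w-np.outer(l,d),axis=1)
        k=(r<.017)&(l>.09)&(l<.16)
        print(n,len(B),"tilt",np.degrees(p[0]),"side lean",np.degrees(p[1]),"off mm",p[2:]*1e3,"rms",1e3*np.std(res(p)),"mouth l",np.percentile(l[k],[95,98,99.5]) if k.any() else None)
        print(np.histogram(l[k],np.arange(.09,.161,.005))[0], [ (round(x,3),round(np.median(r[(abs(l-x)<.0025)&(r<.03)])*1e3,1)) for x in np.arange(.02,.145,.005) if ((abs(l-x)<.0025)&(r<.03)).any()])
E
python3 - <<'E'
from h import *
gunfit({n:np.load(n+"4.npy",allow_pickle=True).item() for n in("side","top")})
E
```

```text
side 904 tilt 28.448354873088753 side lean -1.0493444207522928 off mm [0.01814694 0.47110927] rms 0.8820870111131515 mouth l [0.14373908 0.1446859  0.14637219]
[  0   0   0   0   6  27 139  73  48  52  78   7   0   0] [(np.float64(0.02), np.float64(29.2)), (np.float64(0.03), np.float64(19.4)), (np.float64(0.035), np.float64(20.9)), (np.float64(0.04), np.float64(20.9)), (np.float64(0.045), np.float64(20.1)), (np.float64(0.05), np.float64(20.0)), (np.float64(0.055), np.float64(20.3)), (np.float64(0.06), np.float64(20.0)), (np.float64(0.065), np.float64(20.0)), (np.float64(0.07), np.float64(20.3)), (np.float64(0.075), np.float64(20.3)), (np.float64(0.08), np.float64(20.4)), (np.float64(0.085), np.float64(20.3)), (np.float64(0.09), np.float64(21.1)), (np.float64(0.095), np.float64(21.6)), (np.float64(0.1), np.float64(20.7)), (np.float64(0.11), np.float64(8.9)), (np.float64(0.115), np.float64(7.6)), (np.float64(0.12), np.float64(9.2)), (np.float64(0.125), np.float64(12.8)), (np.float64(0.13), np.float64(14.5)), (np.float64(0.135), np.float64(14.8)), (np.float64(0.14), np.float64(15.0))]
t
[... 311 characters left out ...]
4(20.7)), (np.float64(0.04), np.float64(21.3)), (np.float64(0.045), np.float64(20.4)), (np.float64(0.05), np.float64(20.2)), (np.float64(0.055), np.float64(20.1)), (np.float64(0.06), np.float64(20.1)), (np.float64(0.065), np.float64(20.0)), (np.float64(0.07), np.float64(20.2)), (np.float64(0.075), np.float64(20.1)), (np.float64(0.08), np.float64(20.3)), (np.float64(0.085), np.float64(20.4)), (np.float64(0.09), np.float64(20.8)), (np.float64(0.095), np.float64(21.5)), (np.float64(0.1), np.float64(21.1)), (np.float64(0.12), np.float64(11.4)), (np.float64(0.125), np.float64(12.5)), (np.float64(0.13), np.float64(13.9)), (np.float64(0.135), np.float64(13.5)), (np.float64(0.14), np.float64(14.1))]
```

```bash
cat >> h.py <<'E'
NIP=np.array([.605,.147,.070]); DN=np.array([-.595,-.804,0]); AX=.5*DN+np.array([0,0,.866]); SEAT=np.array([-.0622,-.0019,.2754])
def tgt(s,nip=NIP,seat=SEAT): return nip+s*AX-Ro.from_euler("xyz",[np.pi,0,np.radians(-126.5)]).apply(seat)
E
python3 - <<'E'
from h import *
for s in(.06,.035,0): print(s,tgt(s))
go(tgt(.06),-126.5)
E
```

```text
0.06 [0.54862469 0.07401027 0.39736   ]
0.035 [0.55606219 0.08406027 0.37571   ]
0 [0.56647469 0.09813027 0.3454    ]
t 11.7 pos [0.5187 0.0008 0.4261] rot [ 3.1408e+00  7.0000e-04 -6.1950e-01] F [ 0.4  0.6 -5.5] w 0.0271
offset cm [-1.82 -7.7   2.87] turn 91.01
```

send_rows([
  {"offset": [-0.2, -0.7, 0], "turn": 8.2},
  {"offset": [-0.4, -1.4, 0], "turn": 16.4},
  {"offset": [-0.6, -2.1, 0], "turn": 24.6},
  {"offset": [-0.8, -2.8, 0], "turn": 32.8},
  {"offset": [-1, -3.5, 0], "turn": 41},
  {"offset": [-1.2, -4.2, 0], "turn": 49.2},
  {"offset": [-1.4, -4.9, 0], "turn": 57.4},
  {"offset": [-1.6, -5.6, 0], "turn": 65.6},
], squeeze=60)

```text
t: 12.5
eef_pos: [0.5383, 0.056, 0.4263]
ee_rot: [3.141, -0.0, -1.77]
force: [0.5, -0.1, -4.8]
width: 0.027
```

Run:
```python
from h import *
go(tgt(.06),-126.5)
```

```text
t 12.5 pos [0.5383 0.056  0.4263] rot [ 3.1409e+00 -4.0000e-04 -1.7700e+00] F [ 0.5 -0.1 -4.8] w 0.027
offset cm [-1.98 -0.66  2.9 ] turn 25.09
```

send_rows([
  {"offset": [-0.6, -0.2, 0], "turn": 8.2},
  {"offset": [-1.2, -0.4, 0.5], "turn": 16.4},
  {"offset": [-2, -0.65, 1.5], "turn": 25},
  {"offset": [-2, -0.65, 2.5], "turn": 25},
  {"offset": [-2, -0.65, 2.9], "turn": 25},
  {"offset": [-2, -0.65, 2.9], "turn": 25},
  {"offset": [-2, -0.65, 2.9], "turn": 25},
])

```text
t: 13.2
eef_pos: [0.5484, 0.0739, 0.3979]
ee_rot: [-3.141, -0.0, -2.197]
force: [-0.1, 0.3, -4.2]
width: 0.0271
```

Run:
```python
from h import *
go(tgt(.035),-126.5)
s=get_state(); o=np.zeros((400,800,3),np.uint8)
R=Ro.from_euler("xyz",s["ee_rot"]); st=s["eef_pos"]+R.apply(SEAT)
for i,n in enumerate(("top","side")):
    f=grab_frame(n); np.save(n+"5.npy",f,allow_pickle=True)
    c=proj(f,NIP); u,v=np.clip((c-65).astype(int),0,[510,350]); k=400/130
    print(n,u,v,"nip",(c-[u,v])*k,"mouth",(proj(f,st-.012*AX)-[u,v])*k)
    o[:400,i*400:i*400+400]=cv2.resize(f["frame"][v:v+130,u:u+130],(400,400),interpolation=cv2.INTER_CUBIC)
gunfit({n:np.load(n+"5.npy",allow_pickle=True).item() for n in("side","top")})
cv2.imwrite("pics/app.png",o)
```

```text
t 13.2 pos [0.5484 0.0739 0.3979] rot [-3.1414 -0.     -2.1974] F [-0.1  0.3 -4.2] w 0.0271
offset cm [-1.27 -0.02  2.22] turn 0.6
top 166 180 nip [200.65492739 200.65144417] mouth [222.76488405 209.61072668]
side 217 127 nip [201.26511282 202.51386741] mouth [192.1556212  177.12428038]
side 383 tilt 28.77407759833705 side lean 0.7027571486538612 off mm [1.25025182 0.40345332] rms 1.2452627213342973 mouth l [0.1439227  0.14436479 0.14496587]
[ 0  0  0  0  0  0  4 16 11 20 37  1  0  0] [(np.float64(0.02), np.float64(14.3)), (np.float64(0.025), np.float64(14.7)), (np.float64(0.03), np.float64(17.7)), (np.float64(0.035), np.float64(20.8)), (np.float64(0.04), np.float64(21.6)), (np.float64(0.045), np.float64(20.3)), (np.float64(0.05), np.float64(20.2)), (np.float64(0.055), np.float64(20.3)), (np.float64(0.06), np.float64(20.3)), (np.float64(0.065), np.float64(20.2)), (np.float64(0.07), np.float64(20.3)), (np.float64(0.075), np.float64(20.3)), (np.float64(0.08), np.float64(20.2)), (np.float64(0.085), np.float64(20.2)), (np.float64(0.09), np.float64(21.1)), (np.float64(0.095), np.float64(21.5)), (np.float64(0.125), np.float64(13.8)), (np.float64(0.13), np.float64(14.0)), (np.float64(0.135), np.float64(13.6)), (np.float64(0.14), np.float64(14.3))]
top 0 tilt 29.999999999999996 side lean 0.0 off mm [0. 0.] rms nan mouth l None
[0 0 0 0 0 0 0 0 0 0 0 0 0 0] []
  ret = _var(a, axis=axis, dtype=dtype, out=out, ddof=ddof,
  arrmean = um.true_divide(arrmean, div, out=arrmean,
  ret = ret.dtype.type(ret / rcount)
```

View pics/app.png

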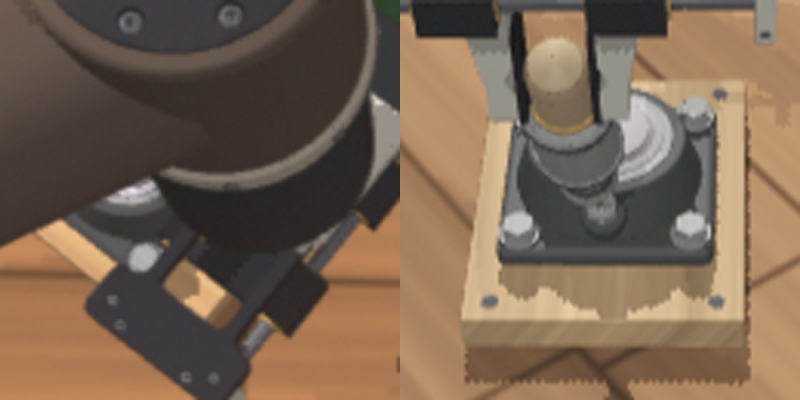

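The side view shows the coupler at about (590,187) just above and left of the nipple's dot at (600,207). I'll measure the lateral error numerically from this frame's silhouette.

Run:
```python
from h import *
s=get_state(); R=Ro.from_euler("xyz",s["ee_rot"]); g=s["eef_pos"]+R.apply([0,0,.159])
f=np.load("side5.npy",allow_pickle=True).item(); P=cloud(f); Q=R.inv().apply(P.reshape(-1,3)-g).reshape(P.shape)
t=np.radians(28.6); a=np.array([-np.sin(t),0,np.cos(t)])
l=Q@a; w=Q-l[...,None]*a; r=np.linalg.norm(w,axis=-1)
for x in np.arange(-.015,.146,.01):
    m=(abs(l-x)<.005)&(r<.026); y=Q[...,1][m]
    if m.sum()>5: print(round(x,3),m.sum(),"y ext",np.round(1e3*np.array([y.min(),y.max(),(y.min()+y.max())/2]),1))
n=onz(f,282,193.3,.07); print("nip side",n,"in tool", R.inv().apply(n-g)*1e3, "NIP tool",R.inv().apply(NIP-g)*1e3)
f0=np.load("side0.npy",allow_pickle=True).item()
# silhouette: nipple head columns in grey image, and depth, around the dot
gr=cv2.cvtColor(f0["frame"],cv2.COLOR_BGR2GRAY)
for v in range(186,204): print(v,gr[v,272:294].tolist())
```

```text
-0.015 442 y ext [-25.3  25.7   0.2]
-0.005 217 y ext [-24.7  24.3  -0.2]
0.005 138 y ext [-21.6  23.1   0.8]
0.015 60 y ext [-17.   17.7   0.4]
0.025 101 y ext [-11.8  17.3   2.7]
0.035 156 y ext [-17.8  19.7   0.9]
0.045 39 y ext [-18.5  15.5  -1.5]
0.055 57 y ext [-17.8  17.8   0. ]
0.065 63 y ext [-18.7  17.1  -0.8]
0.075 57 y ext [-18.2  17.4  -0.4]
0.085 87 y ext [-19.7  21.5   0.9]
0.095 47 y ext [-19.7  21.7   1. ]
0.125 23 y ext [-11.4   6.5  -2.4]
0.135 29 y ext [-12.2  10.4  -0.9]
0.145 37 y ext [-13.4  13.8   0.2]
nip side [0.60387581 0.14648596 0.07      ] in tool [-90.94176511  -2.08347597 169.26179779] NIP tool [-92.01784072  -2.6918383  169.26282974]
186 [84, 83, 83, 69, 70, 87, 87, 88, 97, 98, 100, 101, 98, 99, 97, 87, 86, 77, 70, 81, 60, 62]
187 [104, 106, 109, 82, 84, 60, 60, 60, 61, 62, 83, 69, 61, 61, 61, 61, 62, 82, 84, 108, 73, 70]
188 [76, 84, 95, 100, 104, 74, 76, 89, 104, 129, 139, 114, 109, 79, 75, 64, 77, 103, 100, 95, 83, 72]
189 [63, 67, 68, 72, 78, 86, 99, 139, 155, 178, 178, 161, 156, 116, 90, 70, 86, 77, 72, 67, 65, 62]
190 [61, 62, 62, 61, 64, 71, 12
[... 640 characters left out ...]
2, 110, 105, 74, 69, 67, 53, 61, 61, 61]
197 [61, 63, 63, 60, 66, 71, 104, 107, 118, 118, 119, 116, 112, 95, 93, 74, 70, 64, 50, 63, 63, 61]
198 [62, 62, 62, 60, 61, 70, 76, 84, 92, 99, 113, 98, 89, 87, 79, 72, 68, 57, 49, 61, 61, 60]
199 [62, 62, 63, 59, 54, 69, 68, 71, 72, 89, 109, 93, 79, 73, 69, 70, 63, 49, 53, 61, 62, 61]
200 [62, 63, 61, 62, 56, 62, 68, 69, 69, 72, 78, 74, 69, 69, 69, 66, 54, 47, 59, 61, 61, 60]
201 [63, 63, 62, 61, 61, 53, 59, 64, 67, 69, 70, 70, 67, 67, 62, 57, 48, 53, 61, 62, 61, 60]
202 [60, 61, 62, 62, 62, 56, 48, 52, 60, 64, 65, 62, 60, 57, 51, 47, 48, 60, 61, 61, 61, 63]
203 [60, 60, 60, 61, 61, 61, 54, 50, 51, 51, 50, 51, 50, 47, 46, 49, 54, 61, 62, 61, 58, 61]
```

```bash
sed -i 's/SEAT=np.array(\[-.0622,-.0019,.2754\])/SEAT=np.array([-.0622,-.0002,.2754])/; s/NIP=np.array(\[.605,.147,/NIP=np.array([.6047,.1471,/' h.py
python3 - <<'E'
from h import *
go(tgt(.025),-126.5); go(tgt(.0),-126.5)
E
```

```text
t 13.3 pos [0.5485 0.074  0.3982] rot [-3.1411e+00  7.0000e-04 -2.1982e+00] F [ 0.2 -0.3 -4.4] w 0.0271
offset cm [-1.74 -0.16  3.12] turn 0.55
t 13.3 pos [0.5485 0.074  0.3982] rot [-3.1411e+00  7.0000e-04 -2.1982e+00] F [ 0.2 -0.3 -4.4] w 0.0271
offset cm [-2.99 -0.17  5.28] turn 0.55
```

send_rows([
  {"offset": [-0.6, -0.1, 1.1], "turn": 0.3},
  {"offset": [-1.2, -0.16, 2.1], "turn": 0.55},
  {"offset": [-1.75, -0.16, 3.1], "turn": 0.55},
  {"offset": [-2.1, -0.16, 3.7], "turn": 0.55},
  {"offset": [-2.1, -0.16, 3.7], "turn": 0.55},
  {"offset": [-2.1, -0.16, 3.7], "turn": 0.55},
])

```text
t: 13.9
eef_pos: [0.5622, 0.0904, 0.3604]
ee_rot: [3.141, -0.001, -2.208]
force: [-0.2, -0.5, -4.7]
width: 0.027
```

Run:
```python
from h import *
go(tgt(.0),-126.5)
f=grab_frame("side"); np.save("side6.npy",f,allow_pickle=True)
gunfit({"side":f})
cv2.imwrite("pics/near.png",cv2.resize(f["frame"][140:220,240:340],(800,640),interpolation=cv2.INTER_CUBIC)[:600])
print((proj(f,NIP)-[240,140])*8)
```

```text
t 13.9 pos [0.5622 0.0904 0.3604] rot [ 3.1414e+00 -8.0000e-04 -2.2084e+00] F [-0.2 -0.5 -4.7] w 0.027
offset cm [-0.87 -0.02  1.5 ] turn -0.03
side 342 tilt 28.615545456402653 side lean 0.4873472665225648 off mm [1.23018499 0.85044721] rms 1.2372638175944246 mouth l [0.14514975 0.14620385 0.14780105]
[ 0  0  0  0  0  0  0 12 10 18 29  4  0  0] [(np.float64(0.02), np.float64(14.4)), (np.float64(0.025), np.float64(14.7)), (np.float64(0.03), np.float64(17.8)), (np.float64(0.035), np.float64(20.9)), (np.float64(0.04), np.float64(21.6)), (np.float64(0.045), np.float64(20.5)), (np.float64(0.05), np.float64(20.3)), (np.float64(0.055), np.float64(20.3)), (np.float64(0.06), np.float64(20.1)), (np.float64(0.065), np.float64(20.3)), (np.float64(0.07), np.float64(20.2)), (np.float64(0.075), np.float64(20.3)), (np.float64(0.08), np.float64(20.1)), (np.float64(0.085), np.float64(20.2)), (np.float64(0.09), np.float64(21.0)), (np.float64(0.095), np.float64(21.3)), (np.float64(0.1), np.float64(21.3)), (np.float64(0.125), np.float64(14.1)), (np.float64(0.13), np.float64(13.4)), (np.float64(0.135), np.float64(13.5)), (np.float64(0.14), np.float64(13.8))]
[337.75671806 422.88638554]
```

View pics/near.png

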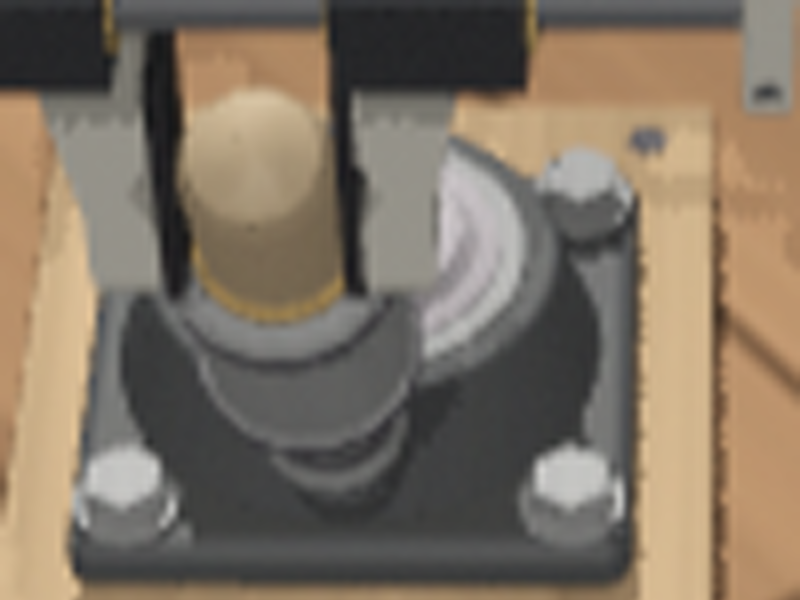

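In the enlarged crop the coupler spans x = 275–407, centred at 341, with the nipple predicted at about 336. That is about 1 mm off, so I'll trim it slightly and press in small steps.

send_rows([
  {"offset": [-0.15, 0.1, 0.26], "turn": 0},
  {"offset": [-0.3, 0.1, 0.52], "turn": 0},
  {"offset": [-0.4, 0.1, 0.7], "turn": 0},
  {"offset": [-0.5, 0.1, 0.87], "turn": 0},
  {"offset": [-0.5, 0.1, 0.87], "turn": 0},
])

```text
t: 14.45
eef_pos: [0.5645, 0.0948, 0.3519]
ee_rot: [-3.141, 0.0, -2.209]
force: [0.0, -0.6, -3.2]
width: 0.0269
```

send_rows([
  {"offset": [-0.1, 0, 0.17], "turn": 0},
  {"offset": [-0.2, 0, 0.35], "turn": 0},
  {"offset": [-0.3, 0, 0.52], "turn": 0},
  {"offset": [-0.3, 0, 0.52], "turn": 0},
])

```text
t: 14.85
eef_pos: [0.5661, 0.0974, 0.3464]
ee_rot: [3.141, -0.0, -2.209]
force: [-0.9, 0.2, -4.9]
width: 0.0272
```

send_rows([
  {"offset": [-0.1, 0, 0.17], "turn": 0},
  {"offset": [-0.15, 0, 0.26], "turn": 0},
  {"offset": [-0.15, 0, 0.26], "turn": 0},
])

```text
t: 15.15
eef_pos: [0.5668, 0.0981, 0.3448]
ee_rot: [-3.141, -0.001, -2.209]
force: [-4.0, -3.4, 4.2]
width: 0.027
```

send_rows([
  {"offset": [-0.1, 0, 0.17], "turn": 0},
  {"offset": [-0.15, 0, 0.26], "turn": 0},
  {"offset": [-0.15, 0, 0.26], "turn": 0},
])

```text
t: 15.45
eef_pos: [0.5677, 0.0992, 0.3423]
ee_rot: [-3.141, -0.001, -2.209]
force: [-4.3, -3.7, 6.4]
width: 0.0265
```

send_rows([
  {"offset": [-0.1, 0, 0.17], "turn": 0},
  {"offset": [-0.2, 0, 0.35], "turn": 0},
  {"offset": [-0.2, 0, 0.35], "turn": 0},
])

```text
t: 15.75
eef_pos: [0.5688, 0.1008, 0.3388]
ee_rot: [-3.141, -0.001, -2.209]
force: [-4.4, -4.2, 6.4]
width: 0.0269
```

send_rows([
  {"offset": [-0.1, 0, 0.17], "turn": 0},
  {"offset": [-0.2, 0, 0.35], "turn": 0},
  {"offset": [-0.2, 0, 0.35], "turn": 0},
])

```text
t: 16.05
eef_pos: [0.57, 0.1023, 0.3354]
ee_rot: [-3.141, -0.001, -2.209]
force: [-5.8, -4.2, 7.0]
width: 0.0266
```

Run:
```python
from h import *
go(tgt(-.015),-126.5)
f=grab_frame("side"); gunfit({"side":f})
```

```text
t 16.05 pos [0.57   0.1023 0.3354] rot [-3.1412e+00 -1.2000e-03 -2.2085e+00] F [-5.8 -4.2  7. ] w 0.0266
offset cm [-0.2  -0.11  0.3 ] turn -0.04
side 304 tilt 28.524522339795514 side lean 0.9783040216479887 off mm [0.83087078 0.20483662] rms 1.1920320334459618 mouth l [0.15585624 0.1562343  0.1564151 ]
[ 0  0  0  0  0  0  1 16 11  0  7 20 57 13] [(np.float64(0.02), np.float64(14.4)), (np.float64(0.025), np.float64(15.1)), (np.float64(0.03), np.float64(18.3)), (np.float64(0.035), np.float64(21.0)), (np.float64(0.04), np.float64(21.7)), (np.float64(0.045), np.float64(20.6)), (np.float64(0.05), np.float64(20.2)), (np.float64(0.055), np.float64(20.3)), (np.float64(0.06), np.float64(20.2)), (np.float64(0.065), np.float64(20.2)), (np.float64(0.07), np.float64(20.2)), (np.float64(0.075), np.float64(20.3)), (np.float64(0.08), np.float64(20.2)), (np.float64(0.085), np.float64(20.3)), (np.float64(0.09), np.float64(20.7)), (np.float64(0.095), np.float64(21.4)), (np.float64(0.125), np.float64(14.5)), (np.float64(0.13), np.float64(14.7)), (np.float64(0.135), np.float64(25.5)), (np.float64(0.14), np.float64(26.0))]
```

The reaction runs along the nipple's axis and rises slowly, which fits the spring stroke. I'll keep going to the stop.

send_rows([
  {"offset": [-0.1, 0, 0.17], "turn": 0},
  {"offset": [-0.15, 0, 0.26], "turn": 0},
  {"offset": [-0.15, 0, 0.26], "turn": 0},
])

```text
t: 16.4
eef_pos: [0.5708, 0.1034, 0.3331]
ee_rot: [-3.141, -0.001, -2.208]
force: [-6.0, -4.6, 7.2]
width: 0.0267
```

send_rows([
  {"offset": [-0.1, 0, 0.17], "turn": 0},
  {"offset": [-0.1, 0, 0.17], "turn": 0},
  {"offset": [-0.1, 0, 0.17], "turn": 0},
])

```text
t: 16.7
eef_pos: [0.5711, 0.1035, 0.3329]
ee_rot: [-3.14, -0.002, -2.208]
force: [-11.5, -7.6, 19.3]
width: 0.0266
```

send_rows([
  {"offset": [-0.1, 0, 0.17], "turn": 0},
  {"offset": [-0.1, 0, 0.17], "turn": 0},
  {"offset": [-0.1, 0, 0.17], "turn": 0},
])

```text
t: 17.0
eef_pos: [0.5714, 0.1035, 0.3326]
ee_rot: [-3.14, -0.003, -2.208]
force: [-15.8, -12.9, 30.1]
width: 0.0268
```

send_rows([
  {"offset": [0.06, 0, -0.1], "turn": 0},
  {"offset": [0.06, 0, -0.1], "turn": 0},
  {"offset": [0.06, 0, -0.1], "turn": 0},
  {"offset": [0.06, 0, -0.1], "turn": 0},
  {"offset": [0.06, 0, -0.1], "turn": 0},
])

```text
t: 17.5
eef_pos: [0.5712, 0.1035, 0.3328]
ee_rot: [-3.14, -0.003, -2.208]
force: [-13.0, -9.7, 23.9]
width: 0.0264
```

Run:
```python
from h import *
go(tgt(-.015),-126.5)
f=grab_frame("side"); gunfit({"side":f})
o=np.zeros((400,800,3),np.uint8); o[:,:480]=cv2.resize(f["frame"][140:220,240:336],(480,400),interpolation=cv2.INTER_CUBIC); o[:240,480:]=cv2.resize(f["frame"],(320,240))
cv2.imwrite("pics/end.png",o)
```

```text
t 17.5 pos [0.5712 0.1035 0.3328] rot [-3.1399e+00 -2.6000e-03 -2.2080e+00] F [-13.   -9.7  23.9] w 0.0264
offset cm [-0.03 -0.08  0.03] turn -0.01
side 303 tilt 28.79795128357975 side lean 1.2058127957749847 off mm [1.10927966 0.23777291] rms 1.291662256292569 mouth l [0.15318874 0.15369855 0.15498489]
[ 0  0  0  0  0  0  3 13  0  1 21 33 38  1] [(np.float64(0.02), np.float64(14.3)), (np.float64(0.025), np.float64(14.9)), (np.float64(0.03), np.float64(18.1)), (np.float64(0.035), np.float64(20.8)), (np.float64(0.04), np.float64(21.5)), (np.float64(0.045), np.float64(20.1)), (np.float64(0.05), np.float64(20.3)), (np.float64(0.055), np.float64(20.3)), (np.float64(0.06), np.float64(20.2)), (np.float64(0.065), np.float64(20.2)), (np.float64(0.07), np.float64(20.1)), (np.float64(0.075), np.float64(20.4)), (np.float64(0.08), np.float64(20.0)), (np.float64(0.085), np.float64(20.4)), (np.float64(0.09), np.float64(20.9)), (np.float64(0.095), np.float64(21.5)), (np.float64(0.1), np.float64(20.9)), (np.float64(0.12), np.float64(14.9)), (np.float64(0.125), np.float64(14.9)), (np.float64(0.13), np.float64(14.6)), (np.float64(0.135), np.float64(26.9)), (np.float64(0.14), np.float64(22.8))]
```

View pics/end.png

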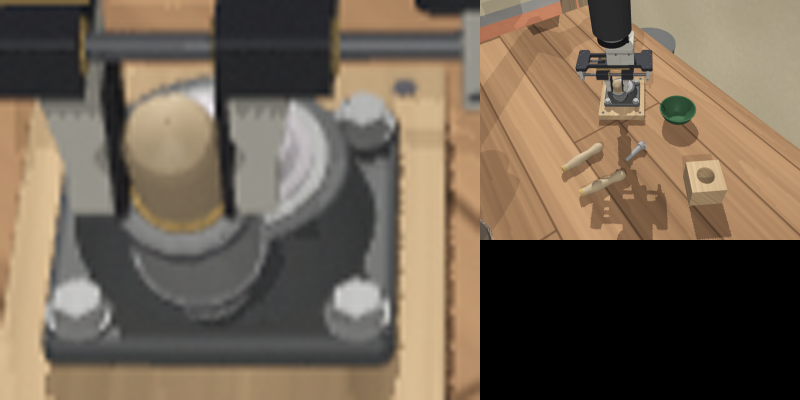

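The picture shows the coupler on the nipple and pushed in towards the barrel, at (210,300). The bench items are where they were, and the push is steady at the stop.

```bash
python3 -c "
from station import *
print(job_done())"
```

```text
the job is handed in; nothing more can be done
None
```

I did the job in the order asked and handed it in at about 17.5 s; no verdict is reported, so the checks below are my own.

- **Cap:** I pressed it with the closed fingers until it took 25 N without moving further. Its top dropped 6 mm in both cameras, to 72 mm against 72.5 mm given.
- **Gun:** These moves cannot tilt the tool. I lifted the gun clear of most of the hole, swung it in a light grip against the hole's rim, then clamped it at 60 N. The depth fit gave a lean of about 28.7° against the nipple's 30°. The sideways lean readings disagreed between views, from -1° to +1.2°.
- **Coupler and stroke:** First resistance came close to the computed seat. I then pushed about 15 mm along the axis at a slowly rising force, about 12 to 14 N, to a hard stop.
- **At hand-in:** The arm held at the stop with roughly 33 N along the axis. The gun was still gripped with no slip seen.

I could not see the jaws snap on. I infer it from where the coupler seated, the full stroke and the force, which was well above the 6–10 N the jaws need. The last picture shows the loose things on the bench in place.

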